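Move the heat to the honey: one click on each warmer's thumbwheel

TASK

Someone has set the honey jar on one of the two warming plates, but the empty one is the one that is on. With a fingertip on the ribbed thumbwheels, first roll the empty warmer's wheel back towards you by one click, from low to off; then roll the wheel of the warmer under the honey jar away from you by one click, from off to low, where the white line points straight up. Only touch the wheels: do not pinch, lift or shove the warmers, leave everything else where it stands, and take your hand away at the end.

Things in the scene. Friction and masses are not known exactly. Their poses are not given: they have to be found in the camera images.
- warmer_a: The warmer with the honey jar on it. White box 210 (x) x 130 (y) x 46 mm tall, about 1 kg, loose, on rubber feet. Origin: centre of its underside, z up. Round dark steel hot plate, 100 mm across, at x = +45 mm, its top 49 mm up. At the -x end, which faces the robot (yaw within 0.35 rad), a black ribbed thumbwheel stands 16 mm out of the top face at x = -68 mm, mid-width.
- warmer_b: The empty warmer, the same as the other. White box 210 (x) x 130 (y) x 46 mm tall, about 1 kg, loose, on rubber feet. Origin: centre of its underside, z up. Beside each wheel small, middle and large dots mark off, low and high; the white line across the wheel points to the set one: leaning to the robot at off, straight up at low.
- wheel_a (a joint): Setting of the thumbwheel of the warmer under the honey jar. 0 = off, 0.6 = low, 1.2 = high (rad). Grows as the wheel's top rolls along the warmer's +x, away from the robot. Detents hold it at these three; let go elsewhere, it snaps to the nearest (dividing angles near 0.3 and 0.9). A click takes about 2 N along the rim; stops lie just past 0 and 1.2. Starts at off.
- wheel_b (a joint): Setting of the thumbwheel of the empty warmer. 0 = off, 0.6 = low, 1.2 = high (rad). Grows as the wheel's top rolls along the warmer's +x, away from the robot. Detents hold it at these three; let go elsewhere, it snaps to the nearest (dividing angles near 0.3 and 0.9). A click takes about 2 N along the rim; stops lie just past 0 and 1.2. Starts at low.
- wheel_a_top (a point): Topmost point of the honey warmer's thumbwheel, mid-width, 62 mm above the table; axes as the warmer's; does not turn with the wheel. Wheel: radius 28 mm, 24 mm wide, axis along y. It is sprung: pressed down it sinks up to 5 mm, about 1.2 N to start and 1.5 N more a mm; press lightly, some 3 to 8 N, to roll it by friction
- wheel_b_top (a point): The same point of the empty warmer's thumbwheel, which is alike in every way
- honey_jar: Little honey jar with a yellow lid, 46 mm across, 68 mm tall, loose, standing near the middle of warmer_a's hot plate. Origin at the centre of its underside, z up
- pill_tub: White tablet tub, loose, 41 mm across, 83 mm tall, upright; a bystander. Origin at the centre of its underside, z up
- salt_shaker: Glass salt shaker with a grey cap, loose, 44 mm across, 90 mm tall, upright; a bystander. Origin at the centre of its underside, z up
- cumin_jar: Spice jar with a green lid, loose, 46 mm across, 105 mm tall, upright; a bystander. Origin at the centre of its underside, z up

How it is judged (in metres and radians):
On the way, in this order (a step that is already met when the one before it is completed fails the run):
1. the empty warmer's wheel clicks back to off, the honey warmer's still off (value of joint wheel_b between -0.1 and 0.12 rad and value of joint wheel_a between -0.1 and 0.12 rad), for 0.2 s.
2. the honey warmer's wheel clicks to low (value of joint wheel_a between 0.48 and 0.72 rad), for 0.2 s.
At the end, for the whole second after the job is handed in: The empty warmer's wheel rests at off (within 0.12 rad) and the honey warmer's at low (0.6 within 0.12 rad), both still; the warmers lie flat and the honey jar stands upright on its hot plate (all of step 2 and value of joint wheel_b between -0.1 and 0.12 rad and velocity of joint wheel_a between -0.2 and 0.2 rad/s and velocity of joint wheel_b between -0.2 and 0.2 rad/s and angle between each of warmer_a, warmer_b, honey_jar's own z axis and vertical below 0.1 rad and horizontal distance between honey_jar and warmer_a below 0.085 m and z of honey_jar in the frame of warmer_a above 0.044 m); the robot touches nothing.
It fails at once if the honey warmer is lifted, tipped, or shoved more than 30 mm (distance of warmer_a from where it was at the start of the episode above 0.03 m or height (world z) of warmer_a above 0.008 m or angle between warmer_a's own z axis and vertical above 0.15 rad).
It fails at once if the empty warmer is lifted, tipped, or shoved more than 30 mm (distance of warmer_b from where it was at the start of the episode above 0.03 m or height (world z) of warmer_b above 0.008 m or angle between warmer_b's own z axis and vertical above 0.15 rad).
It fails at once if a warmer or its wheel is squeezed or pushed with more than 35 N (contact force between the fingers and warmer_a above 35 N or contact force between the fingers and warmer_b above 35 N).
It fails at once if the honey jar is lifted, or moved more than 35 mm, or tipped (distance of honey_jar from where it was at the start of the episode above 0.035 m or height (world z) of honey_jar above 0.06 m or angle between honey_jar's own z axis and vertical above 0.3 rad).
It fails at once if a bystander is lifted, tipped, or moved more than 25 mm (distance of any of pill_tub, salt_shaker, cumin_jar from where it was at the start of the episode above 0.025 m or angle between any of pill_tub, salt_shaker, cumin_jar's own z axis and vertical above 0.3 rad).
It also fails if it takes over 45 s, if anything falls off the work surface, if the arm or the gripper's body presses on something with over 40 N, if the wrist force passes 120 N, or if a joint passes its speed limit or range.

ROBOT

A 7-joint arm with a two-finger parallel gripper is mounted at the origin on the work surface; the furniture and walls round the work are solid. World frame = base frame: x ahead of the robot, y to its left, z up, the work surface at z = 0. Lengths are in m, angles in degrees, forces in N, time in s.
With the tool pointing down it reaches from about 0.425 to 0.875 m from the base axis. Payload 4.7 kg.
Tool frame: the origin (TCP) lies between the finger pads; the fingertips stand env.tip_reach ahead of it and the grasp point (between the pads) lies 2 mm behind it (env.tip_reach is the distance from the TCP to the fingertips, in m); z points along the fingers, y is the line along which they close (so a half turn about z gives the same grasp; the last joint's range is limited). The gripper opens to 87 mm and grips with 3 to 60 N. Pads are 19 mm wide; open, the fingers measure 117 mm over their backs; the gripper's body (75 mm by 190 mm) begins 51 mm behind the grasp point.
Start: joints at [72.141, 18.392, -4.016, 83.108, 1.295, 78.541, -3.26], TCP at [0.208, -0.616, 0.24] pointing down, gripper open.
Joint ranges: [-163.93, 163.93], [-17.29, 119.83], [-79.2, 71.16], [3.27, 140.29], [-89.18, 269.18], [5.43, 117.66], [-154.24, 154.24]. Speed limits (degrees/s): [147.25, 147.25, 180, 180, 180, 180, 180].

INTERFACE

Orientations are given as [roll, pitch, yaw] about the fixed x, y, z axes, in that order (R = Rz(yaw) Ry(pitch) Rx(roll)).
In Python, from cell import env gives the robot as it stands.
- The arm moves only by the tool drive_effector, called after "Call:" as name(argument=value, ...) on one line, values as JSON. Schema: {"type":"object","properties":{"increments":{"type":"array","items":{"type":"object","properties":{"sx":{"type":"number"},"sy":{"type":"number"},"sz":{"type":"number"},"yaw":{"type":"number"},"aperture":{"type":"number"}},"additionalProperties":false,"required":["aperture"]},"minItems":1,"maxItems":8},"clamp_n":{"type":"number"},"only":{"type":"string"},"quiet":{"type":"boolean"},"lines":{"type":"string"}},"required":["increments"],"additionalProperties":false}. increments is a list of rows, 1 to 8 of them, each an object with the fields sx, sy, sz (the shift in units of 50 mm), yaw (a turn about the tool's z in degrees), aperture (the finger opening in m); a field left out counts as zero (the opening has to be given); each row is the pose to reach, as a shift and turn from the pose commanded when the call began, along the tool's axes at that moment; what a row does not reach only later rows make up. A row lasts 1/12 s, in which the tool goes at most 0.0417 m and 7.16 degrees, less where a joint would pass 70% of its speed; a pose out of reach is approached as far as the arm can. The fingers move at their own pace and stop on an object; clamp_n is the grip in N (left out, the last holds). Time passes only in rows, so rows that do not move let the fingers close. The tool returns the time, the measured TCP pose, the force, the opening and the grip force at its end. only (a regular expression) keeps the lines of the reply that match it, lines (a string "A,B") keeps lines A to B, and quiet returns only ok. Input that does not fit is refused with a message, and nothing moves.
- env.get_obs(): the state, without advancing time (a new reading comes with each control period).
- env.read_camera(name): name is "side" or "top"; returns a dict with "color" (420x560x3 uint8, blue, green, red), "fx", "fy", "cx", "cy" (pixels), "world_from_camera" (4x4, takes a point from camera to world coordinates). Camera axes: x right, y down, z forward; pixel columns grow to the right and rows downward; lengths in m; the calibration is good to about 2 mm. A picture is of the moment at which its call begins. There is no depth.
- env.sign_off(): hands the job in; it is judged then, once.
The state is a dict: "time_s": time; "qpos": joint angles; "joint_velocities": joint speeds; "effort": joint torques, N m; "tool_pos": TCP position; "tool_rot": TCP orientation; "force": force on the tool from outside, world axes, zero at the start; "wrist_torque": the same for the moment, N m; "grip_width": finger opening in m; "grasp_force": force on a finger pad.
Only numpy, scipy, OpenCV 4.12 (cv2) and the standard library are available. Lean on these libraries where they do the work, as an engineer would, in place of code of your own. Each camera call takes 0.05 s, during which the arm holds its last target. There are 200 camera calls.

## Working session

There is one attempt and no reset: what is moved stays moved. The work goes in short steps, Python scripts to look and compute and a tool call to move; the robot and the scene stay as the last step left them, time stands still between calls to the robot, and variables do not carry over. Pictures are saved under pics/ and viewed, at most 10 in all, crops included, and the job is handed in when it is done.

```bash
ls; mkdir -p pics; python3 - <<'E'
from cell import env
import cv2,numpy as np
for n in("top","side"):
    c=env.read_camera(n);cv2.imwrite(f"pics/{n}0.png",c["color"])
    print(n,c["fx"],c["fy"],c["cx"],c["cy"]);print(np.round(c["world_from_camera"],4))
o=env.get_obs();print(o["tool_pos"],o["tool_rot"],env.tip_reach,o["force"],o["grip_width"],o["time_s"])
E
```

```text
cell.py
pics
top 485.15351048892995 485.15351048892995 273.3027663812386 209.8681498229812
[[-0.0139 -0.9912  0.1319  0.3382]
 [-0.9999  0.0136 -0.0035 -0.0057]
 [ 0.0017 -0.1319 -0.9913  1.3092]
 [ 0.      0.      0.      1.    ]]
side 381.6784501142353 381.6784501142353 281.3058382223001 200.29227000300202
[[-0.9999 -0.0137 -0.004   0.5276]
 [-0.0057  0.6389 -0.7693  0.8653]
 [ 0.0131 -0.7692 -0.6389  0.8084]
 [ 0.      0.      0.      1.    ]]
[ 0.20787773 -0.6153769   0.23856913] [-1.79901576e+02  4.75228824e-03  1.86714236e+01] 0.017 [-0.37597592  0.06312025 -0.35197758] 0.08727831248265369 0.1
```

View pics/top0.png

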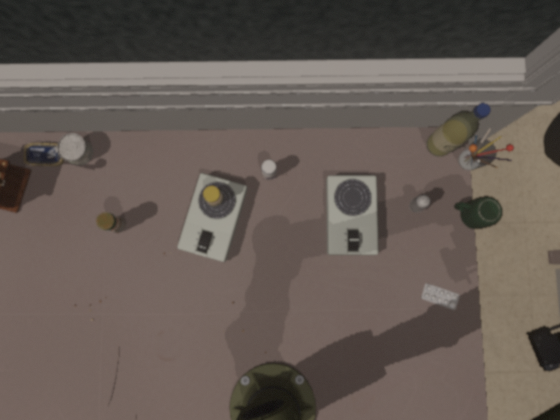

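View pics/side0.png

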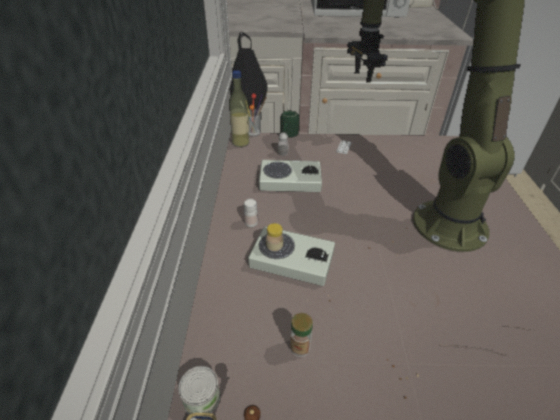

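The honey warmer is at about (212,217) in the top view, left of the robot. The empty one is at about (352,215), with its wheel near (353,240). I'll enlarge both.

```bash
python3 - <<'E'
import cv2,numpy as np
t=cv2.imread("pics/top0.png")
a=t[165:270,170:250];b=t[165:270,315:395]
f=lambda i:cv2.convertScaleAbs(cv2.resize(i,None,fx=5,fy=5,interpolation=cv2.INTER_CUBIC),alpha=1.5)
cv2.imwrite("pics/crop.png",np.hstack([f(a),f(b)]))
E
```

```text
(no output)
```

View pics/crop.png

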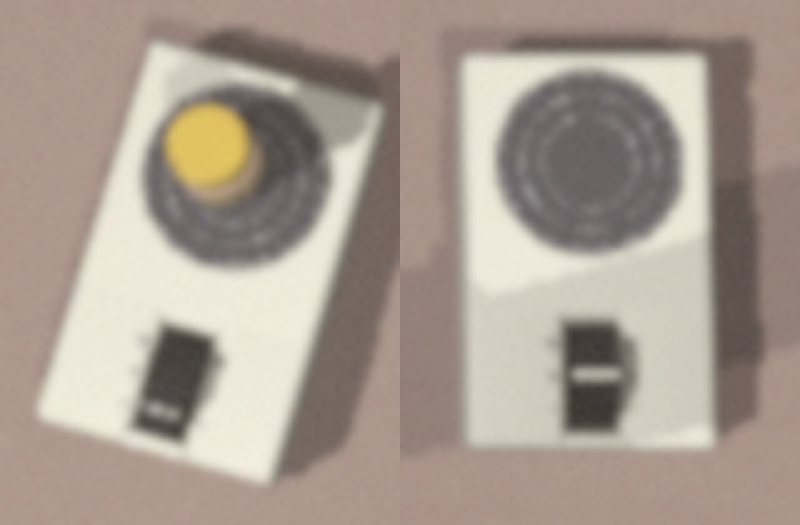

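The enlarged crop shows the wheel lines as described: A leaning toward the robot, B straight up. B's white line is at crop (596,375). The plate centres are at (236,176) and (590,161), and the corners are legible.

```bash
cat > h.py <<'E'
from cell import env
import numpy as np
c=env.read_camera("top");T=c["world_from_camera"]
def px(u,v,z):
    d=T[:3,:3]@np.array([(u-c["cx"])/c["fx"],(v-c["cy"])/c["fy"],1]);o=T[:3,3]
    return (o+d*(z-o[2])/d[2])[:2]
E
python3 - <<'E'
from h import *
from scipy.spatial.transform import Rotation as R
D={"A":((170,165),[(38,413),(270,485),(150,42),(383,103)],(236,176),(174,383)),
"B":((315,165),[(64,446),(315,447),(62,55),(306,53)],(190,161),(195,375))}
for n,(o,cs,p,w) in D.items():
    f=lambda q,z:px(o[0]+(q[0]-2)/5,o[1]+(q[1]-2)/5,z)
    P=[f(q,.046) for q in cs];m=np.mean(P,0)
    d=(P[2]+P[3]-P[0]-P[1])/2;e=(P[0]+P[2]-P[1]-P[3])/2
    y1=np.arctan2(d[1],d[0]);y2=np.arctan2(-e[0],e[1]);y=(y1+y2)/2;u=np.array([np.cos(y),np.sin(y)])
    pl=f(p,.049)
    print(n,"c",m,"len",np.hypot(*d),np.hypot(*e),"yaw",np.degrees([y1,y2]),"plate along/perp",(pl-m)@u,(pl-m)@[-u[1],u[0]])
    print("  wheel from c",m-.068*u,"from plate",pl-.113*u,"direct",f(w,.062))
    if n=="B":print(np.hypot(*(m-.068*u)))
E
```

```text
A c [0.49136723 0.1514825 ] len 0.2064002509993713 0.1273758478448389 yaw [-16.44063792 -16.76062584] plate along/perp 0.04531653112648335 -0.0006570339123289862
  wheel from c [0.42620151 0.17091002] from plate [0.42631713 0.17018994] direct [0.42534621 0.16813792]
B c [ 0.49191843 -0.21635162] len 0.2075476237544178 0.12991857102914742 yaw [-1.22864857 -0.6626894 ] plate along/perp 0.0458273265329883 -0.0020947363576526903
  wheel from c [ 0.42392769 -0.21522933] from plate [ 0.42472033 -0.21733743] direct [ 0.42415826 -0.2156147 ]
0.4754349049276811
```
Good. Wheels: A (0.4262,0.1705), yaw -16.6; B (0.4243,-0.216), yaw -1.

B's wheel is at about (0.424,-0.216) with yaw -1°. A's is at about (0.426,0.1705) with yaw -16.6°. The sizes agree with those given. Next I need the deltas in the tool's axes.

```bash
cat > d.py <<'E'
import sys,numpy as np
from cell import env
from scipy.spatial.transform import Rotation as R
x,y,tipz,yaw=map(float,sys.argv[1:])
o=env.get_obs();r=R.from_euler("xyz",o["tool_rot"],degrees=True)
d=np.array([x,y,tipz+env.tip_reach])-o["tool_pos"]
print("t",o["time_s"],"pos",o["tool_pos"],"rot",o["tool_rot"],"F",o["force"])
print("delta tool",np.round(r.inv().apply(d),4),"turn",round(o["tool_rot"][2]-yaw,2))
E
python3 d.py 0.431 -0.216 0.12 -1
```

```text
t 0.15 pos [ 0.20781841 -0.61546675  0.23869971] rot [-1.79915022e+02  7.26474188e-03  1.86669109e+01] F [-0.9170375  -0.4872738  -0.36666213]
delta tool [ 0.3393 -0.3069  0.1021] turn 19.67
```

Units first: shifts go in units of 50 mm. So 0.23 m is 4.6, 0.21 m is 4.2.

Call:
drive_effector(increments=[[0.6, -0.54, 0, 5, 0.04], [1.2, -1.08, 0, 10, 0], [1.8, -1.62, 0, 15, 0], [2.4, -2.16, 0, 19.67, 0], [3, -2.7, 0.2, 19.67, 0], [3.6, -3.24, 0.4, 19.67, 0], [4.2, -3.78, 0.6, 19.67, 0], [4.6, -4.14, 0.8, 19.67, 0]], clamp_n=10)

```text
refused: increments[0]: [0.6, -0.54, 0, 5, 0.04] is not of type 'object' (schema: type "object"). Nothing was moved.
```

Nothing moved. I misread the format; it is a list of objects with named fields. Resending.

Call:
drive_effector(increments=[{"sx":0.6, "sy":-0.54, "yaw":5, "aperture":0.04}, {"sx":1.2, "sy":-1.08, "yaw":10, "aperture":0}, {"sx":1.8, "sy":-1.62, "yaw":15, "aperture":0}, {"sx":2.4, "sy":-2.16, "yaw":19.67, "aperture":0}, {"sx":3, "sy":-2.7, "sz":0.2, "yaw":19.67, "aperture":0}, {"sx":3.6, "sy":-3.24, "sz":0.4, "yaw":19.67, "aperture":0}, {"sx":4.2, "sy":-3.78, "sz":0.6, "yaw":19.67, "aperture":0}, {"sx":4.6, "sy":-4.14, "sz":0.8, "yaw":19.67, "aperture":0}], clamp_n=10)

```text
time_s: 0.82
tool_pos: [0.3616, -0.342, 0.1991]
tool_rot: [-180.0, -0.0, -0.8]
force: [0.7, 0.3, -0.2]
grip_width: 0.0416
grasp_force: 0.0
```

```bash
python3 d.py 0.431 -0.216 0.09 -1
```

```text
t 0.8167 pos [ 0.36160555 -0.34197896  0.19914992] rot [-1.79953380e+02 -3.27424091e-02 -7.83748514e-01] F [ 0.73301747  0.29626887 -0.21523686]
delta tool [ 0.0676 -0.1268  0.0923] turn 0.22
```

Scaled: -0.1268 m is -2.536, -0.11 m is -2.2.

Call:
drive_effector(increments=[{"sx":0.3, "sy":-0.56, "sz":0.2, "yaw":0.2, "aperture":0}, {"sx":0.6, "sy":-1.12, "sz":0.4, "yaw":0.2, "aperture":0}, {"sx":0.9, "sy":-1.68, "sz":0.6, "yaw":0.2, "aperture":0}, {"sx":1.2, "sy":-2.2, "sz":1, "yaw":0.2, "aperture":0}, {"sx":1.352, "sy":-2.536, "sz":1.4, "yaw":0.2, "aperture":0}, {"sx":1.352, "sy":-2.536, "sz":1.846, "yaw":0.2, "aperture":0}, {"sx":1.352, "sy":-2.536, "sz":1.846, "yaw":0.2, "aperture":0}, {"sx":1.352, "sy":-2.536, "sz":1.846, "yaw":0.2, "aperture":0}], clamp_n=10)

```text
time_s: 1.48
tool_pos: [0.4284, -0.2202, 0.1064]
tool_rot: [-179.9, 0.2, -1.2]
force: [-0.5, -0.4, 0.7]
grip_width: 0.001
grasp_force: 0.0
```

```bash
python3 d.py 0.431 -0.216 0.059 -1
python3 - <<'E'
from cell import env
import cv2,numpy as np
f=lambda i,k:cv2.convertScaleAbs(cv2.resize(i,None,fx=k,fy=k,interpolation=cv2.INTER_CUBIC),alpha=1.5)
a=f(env.read_camera("top")["color"][165:285,305:405],4);b=f(env.read_camera("side")["color"][115:215,240:340],4)
b=cv2.copyMakeBorder(b,0,80,0,0,cv2.BORDER_CONSTANT);cv2.imwrite("pics/b1.png",np.hstack([a,b]))
E
```

```text
t 1.4833 pos [ 0.42838181 -0.22023179  0.10642775] rot [-1.79931473e+02  1.56113656e-01 -1.19379664e+00] F [-0.52127276 -0.36522495  0.72431837]
delta tool [ 0.0026 -0.0042  0.0304] turn -0.19
```

View pics/b1.png

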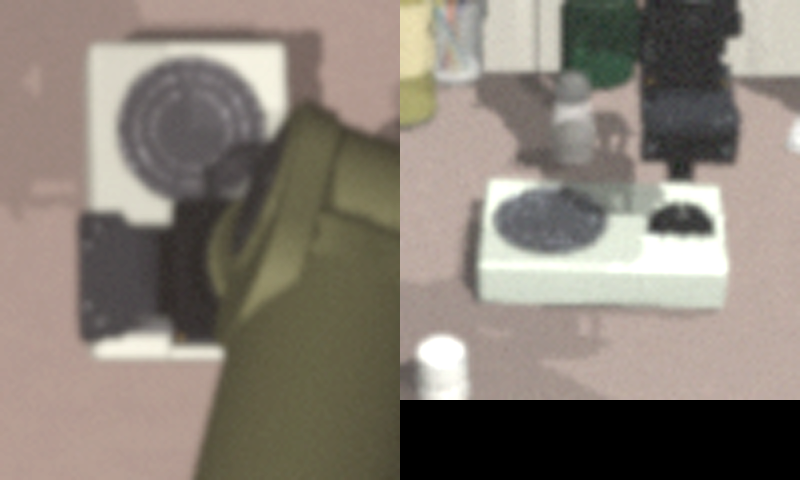

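The closed fingers at (682,170) in the side crop stand just above wheel B at (682,220), whose line is upright. I'll descend close and let it settle.

Call:
drive_effector(increments=[{"sx":0.052, "sy":-0.084, "sz":0.2, "aperture":0}, {"sx":0.052, "sy":-0.084, "sz":0.36, "aperture":0}, {"sx":0.052, "sy":-0.084, "sz":0.48, "aperture":0}, {"sx":0.052, "sy":-0.084, "sz":0.48, "aperture":0}, {"sx":0.052, "sy":-0.084, "sz":0.48, "aperture":0}, {"sx":0.052, "sy":-0.084, "sz":0.48, "aperture":0}])

```text
time_s: 2.08
tool_pos: [0.4322, -0.2165, 0.0833]
tool_rot: [180.0, -0.0, -1.2]
force: [0.6, -0.8, -0.2]
grip_width: 0.0002
grasp_force: 0.0
```

```bash
python3 d.py 0.431 -0.216 0.059 -1
```

```text
t 2.0833 pos [ 0.4322247  -0.21650105  0.08331825] rot [ 1.79995132e+02 -5.89880546e-03 -1.21482928e+00] F [ 0.57330843 -0.78090443 -0.17353886]
delta tool [-0.0012 -0.0005  0.0073] turn -0.21
```

Scaled: 0.0073 m is 0.146, 0.0065 m is 0.13.

Call:
drive_effector(increments=[{"sz":0.06, "aperture":0}, {"sz":0.1, "aperture":0}, {"sz":0.13, "aperture":0}, {"sz":0.146, "aperture":0}, {"sz":0.146, "aperture":0}, {"sz":0.146, "aperture":0}])

```text
time_s: 2.58
tool_pos: [0.4328, -0.2167, 0.0766]
tool_rot: [180.0, -0.1, -1.2]
force: [0.5, 0.3, 4.3]
grip_width: 0.0003
grasp_force: 2.6
```

```bash
python3 d.py 0.431 -0.216 0.059 -1
```

```text
t 2.5833 pos [ 0.43275035 -0.21665522  0.07662802] rot [ 1.79956558e+02 -6.39808892e-02 -1.20157250e+00] F [0.48259136 0.33526523 4.28546109]
delta tool [-0.0018 -0.0006  0.0006] turn -0.2
```

About 4.3 N on the wheel. I'll drag it towards the robot.

Call:
drive_effector(increments=[{"sx":-0.04, "sz":0.012, "aperture":0}, {"sx":-0.1, "sz":0.02, "aperture":0}, {"sx":-0.16, "sz":0.02, "aperture":0}, {"sx":-0.22, "sz":0.02, "aperture":0}, {"sx":-0.28, "sz":0.02, "aperture":0}, {"sx":-0.32, "sz":0.02, "aperture":0}, {"sx":-0.32, "sz":0.02, "aperture":0}, {"sx":-0.32, "sz":0.02, "aperture":0}])

```text
time_s: 3.25
tool_pos: [0.4166, -0.2164, 0.0758]
tool_rot: [179.9, -0.1, -1.2]
force: [-0.5, -0.3, 6.5]
grip_width: 0.0003
grasp_force: 3.1
```

```bash
python3 d.py 0.431 -0.216 0.059 -1
python3 - <<'E'
from cell import env
import cv2
i=env.read_camera("side")["color"][115:215,240:340]
cv2.imwrite("pics/b2.png",cv2.convertScaleAbs(cv2.resize(i,None,fx=5,fy=5,interpolation=cv2.INTER_CUBIC),alpha=1.5))
E
```

```text
t 3.25 pos [ 0.41661348 -0.21641304  0.07581914] rot [ 1.79944963e+02 -6.31935959e-02 -1.21629364e+00] F [-0.48638962 -0.33692585  6.47884161]
delta tool [ 0.0144 -0.0007 -0.0002] turn -0.22
```

View pics/b2.png

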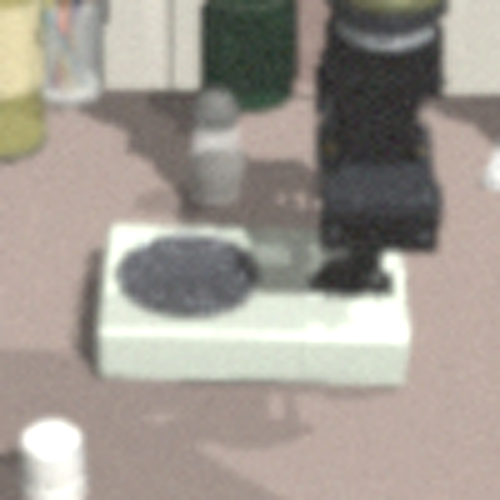

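The finger sits on the wheel and the line is hidden. I'll lift, move towards A and look from above.

Scaled: -0.08 m is -1.6, -0.19 m is -3.8.

Call:
drive_effector(increments=[{"sz":-0.2, "aperture":0}, {"sz":-0.8, "aperture":0}, {"sz":-1.6, "aperture":0}, {"sy":-0.6, "sz":-1.6, "aperture":0}, {"sy":-1.4, "sz":-1.6, "aperture":0}, {"sy":-2.2, "sz":-1.6, "aperture":0}, {"sy":-3, "sz":-1.6, "aperture":0}, {"sy":-3.8, "sz":-1.6, "aperture":0}])

```text
time_s: 3.97
tool_pos: [0.4196, -0.0243, 0.1553]
tool_rot: [180.0, -0.0, -1.2]
force: [1.0, 0.1, -0.1]
grip_width: 0.0004
grasp_force: 0.0
```

```bash
python3 d.py 0.4205 0.1722 0.09 -16.6
python3 - <<'E'
from cell import env
import cv2,numpy as np
f=lambda i,k:cv2.convertScaleAbs(cv2.resize(i,None,fx=k,fy=k,interpolation=cv2.INTER_CUBIC),alpha=1.5)
a=f(env.read_camera("top")["color"][165:265,305:405],4);b=f(env.read_camera("side")["color"][115:215,240:340],4)
cv2.imwrite("pics/b3.png",np.hstack([a,b]))
E
```

```text
t 3.9667 pos [ 0.41961208 -0.02429953  0.15530931] rot [ 1.79962881e+02 -1.51448413e-02 -1.23030571e+00] F [ 0.95629409  0.08136605 -0.09212338]
delta tool [-0.0033 -0.1965  0.0482] turn 15.37
```

View pics/b3.png

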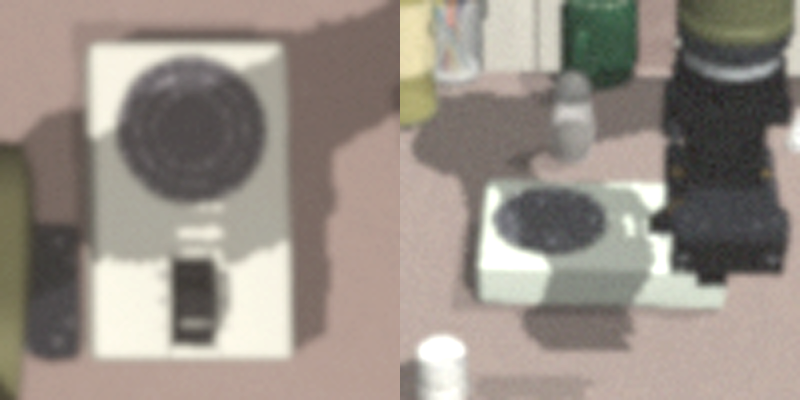

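B's line, at (195,325), now leans to the robot, so it is off and the warmer has not moved. On to A.

Scaled: -0.002 m is -0.04, -0.1965 m is -3.93.

Call:
drive_effector(increments=[{"sy":-0.8, "yaw":5, "aperture":0}, {"sy":-1.6, "yaw":10, "aperture":0}, {"sx":-0.02, "sy":-2.4, "yaw":15.37, "aperture":0}, {"sx":-0.04, "sy":-3.1, "sz":0.2, "yaw":15.37, "aperture":0}, {"sx":-0.066, "sy":-3.7, "sz":0.4, "yaw":15.37, "aperture":0}, {"sx":-0.066, "sy":-3.93, "sz":0.8, "yaw":15.37, "aperture":0}, {"sx":-0.066, "sy":-3.93, "sz":0.964, "yaw":15.37, "aperture":0}, {"sx":-0.066, "sy":-3.93, "sz":0.964, "yaw":15.37, "aperture":0}])

```text
time_s: 4.73
tool_pos: [0.4192, 0.1698, 0.1049]
tool_rot: [179.9, 0.2, -16.5]
force: [0.1, -1.0, -0.4]
grip_width: 0.0004
grasp_force: 0.0
```

```bash
python3 d.py 0.4205 0.1722 0.066 -16.6
```

```text
t 4.7333 pos [0.41921089 0.16981417 0.10491939] rot [179.8772271    0.24391535 -16.47625622] F [ 0.1494404  -0.96987982 -0.42869017]
delta tool [ 0.0007 -0.0027  0.0219] turn 0.12
```

Call:
drive_effector(increments=[{"sy":-0.02, "sz":0.2, "aperture":0}, {"sy":-0.02, "sz":0.36, "aperture":0}, {"sy":-0.02, "sz":0.42, "aperture":0}, {"sy":-0.02, "sz":0.42, "aperture":0}, {"sy":-0.02, "sz":0.42, "aperture":0}, {"sy":-0.02, "sz":0.42, "aperture":0}])

```text
time_s: 5.23
tool_pos: [0.4217, 0.1712, 0.0861]
tool_rot: [-180.0, -0.0, -16.6]
force: [0.1, 0.6, -0.8]
grip_width: 0.0003
grasp_force: 0.0
```

```bash
python3 d.py 0.4205 0.1722 0.059 -16.6
```

```text
t 5.2333 pos [0.42165656 0.17116734 0.08607788] rot [-1.79994790e+02 -3.95889127e-02 -1.66081637e+01] F [ 0.10731589  0.55569485 -0.82079436]
delta tool [-0.0014 -0.0007  0.0101] turn -0.01
```

Scaled: 0.0105 m is 0.21, 0.0095 m is 0.19.

Call:
drive_effector(increments=[{"sx":-0.04, "sy":-0.014, "sz":0.06, "aperture":0}, {"sx":-0.04, "sy":-0.014, "sz":0.12, "aperture":0}, {"sx":-0.04, "sy":-0.014, "sz":0.16, "aperture":0}, {"sx":-0.04, "sy":-0.014, "sz":0.19, "aperture":0}, {"sx":-0.04, "sy":-0.014, "sz":0.21, "aperture":0}, {"sx":-0.04, "sy":-0.014, "sz":0.21, "aperture":0}, {"sx":-0.04, "sy":-0.014, "sz":0.21, "aperture":0}])

```text
time_s: 5.82
tool_pos: [0.4201, 0.1728, 0.0758]
tool_rot: [-180.0, -0.0, -16.6]
force: [-0.4, -0.6, 6.4]
grip_width: 0.0002
grasp_force: 3.2
```

```bash
python3 d.py 0.4205 0.1722 0.059 -16.6
```

```text
t 5.8167 pos [0.42010687 0.17275615 0.07577074] rot [-1.79998408e+02 -4.99916740e-02 -1.65708478e+01] F [-0.40197379 -0.55413996  6.42323907]
delta tool [ 0.0005  0.0004 -0.0002] turn 0.03
```

About 6.4 N now. I'll roll it away by about 16 mm, lift, and come back to look.

Scaled: 0.016 m is 0.32, 0.014 m is 0.28.

Call:
drive_effector(increments=[{"sx":0.04, "aperture":0}, {"sx":0.1, "aperture":0}, {"sx":0.16, "aperture":0}, {"sx":0.22, "aperture":0}, {"sx":0.28, "aperture":0}, {"sx":0.32, "aperture":0}, {"sx":0.32, "aperture":0}, {"sx":0.32, "aperture":0}])

```text
time_s: 6.48
tool_pos: [0.4359, 0.168, 0.0759]
tool_rot: [-180.0, -0.1, -16.6]
force: [0.2, -1.0, 5.8]
grip_width: 0.0003
grasp_force: 3.1
```

Call:
drive_effector(increments=[{"sz":-0.2, "aperture":0}, {"sz":-0.8, "aperture":0}, {"sz":-1.6, "aperture":0}, {"sy":0.6, "sz":-1.8, "aperture":0}, {"sy":1.4, "sz":-1.8, "aperture":0}, {"sy":2.2, "sz":-1.8, "aperture":0}, {"sy":3, "sz":-1.8, "aperture":0}, {"sy":3.4, "sz":-1.8, "aperture":0}])

```text
time_s: 7.15
tool_pos: [0.3845, 0.001, 0.1655]
tool_rot: [179.9, -0.0, -16.8]
force: [0.3, -1.1, -0.3]
grip_width: 0.0004
grasp_force: 0.0
```

```bash
python3 - <<'E'
from cell import env
import cv2,numpy as np
f=lambda i,k:cv2.convertScaleAbs(cv2.resize(i,None,fx=k,fy=k,interpolation=cv2.INTER_CUBIC),alpha=1.5)
t=env.read_camera("top")["color"]
cv2.imwrite("pics/a1.png",np.hstack([f(t[165:270,165:255],4),f(t[165:270,315:405],4)]))
E
```

```text
(no output)
```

View pics/a1.png

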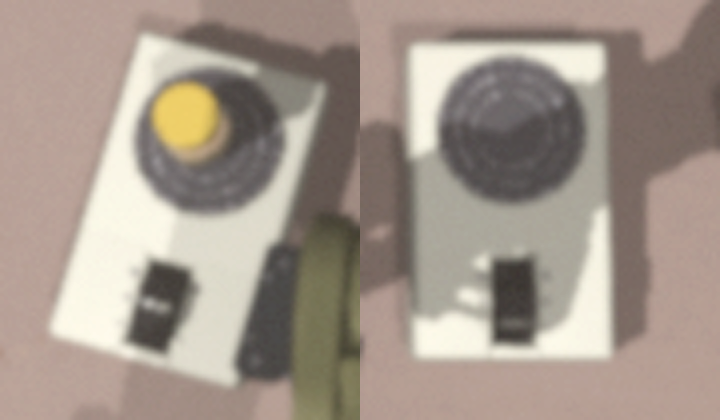

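A's line, at (156,305), is mid-wheel, so it is at low. B's, at (513,322), is still at off. The jar and warmers are in place, and the hand is clear of everything.

Call:
drive_effector(increments=[{"sz":-0.4, "aperture":0}, {"sz":-0.8, "aperture":0}, {"sz":-0.8, "aperture":0}, {"sz":-0.8, "aperture":0}, {"sz":-0.8, "aperture":0}])

```text
time_s: 7.62
tool_pos: [0.386, 0.0055, 0.2049]
tool_rot: [180.0, 0.0, -16.5]
force: [-0.0, -0.3, -0.3]
grip_width: 0.0006
grasp_force: 0.0
```

```bash
python3 -c "
from cell import env
print(env.sign_off())"
```

```text
the job is handed in; nothing more can be done
None
```

The job is handed in, with no verdict returned: by the last camera image the empty warmer's wheel is at off and the honey warmer's at low, the warmers and jar had not visibly moved, and the hand is clear.

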